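# Snap a flip-top jar shut round its rim

## Task

Close the clear jar that stands open: push its flip-top lid down onto the jar with a fingertip, then press round the lid's rim until all three raised sections (front, left and right) have clicked down level with the fixed piece of rim at the hinge. Only press: do not lift the jar or tip it over, keep it about where it stands, and leave everything else on the cabinet top undisturbed.

Things in the scene. Friction and masses are not known exactly. Their poses are not given: they have to be found in the camera images.
- jar: The clear plastic jar of loose nuts (116 mm across, standing loose, about 0.5 to 0.9 kg in all). Its origin is the centre of its underside; z is up; -x is its front, +x the side with the lid's hinge. Its rim is 92 mm above the origin. The things near it are at most 36 mm tall.
- jar_hinge (a point): Middle of the hinge line, fixed on the jar: 68 mm behind (+x of) the jar's axis and 94 mm up. The line runs along the jar's y.
- lid (a joint): Angle of the round white flip-top lid (132 mm across) in rad: 0 = lying level on the jar, larger = front edge raised; starts partly open (0.3 to 0.85) and stays at whatever angle it is left. Pushing down anywhere on it with 1 to 3 N swings it down.
- lid_center (a point): Centre of the lid's round middle panel (76 mm across), on its upper face; it swings with the lid, 68 mm from the hinge line. With the lid down this face is 102 mm above the jar's underside.
- rim_front (a joint): How far the front (-x of the jar, opposite the hinge) section of the lid's rim is pressed down, in m: 0 = standing up, 0.006 = clicked home. Takes about 4 to 6 N over the first 2 to 3 mm, then it snaps home by itself and stays; it springs back up if let go sooner.
- rim_front_top (a point): Point in the middle of the upper face of the front rim section, which is an arc about 90 degrees long and 26 mm wide (radius 40 to 66 mm about the lid's axis; this point at radius 53 mm). With the lid down it is 110 mm above the jar's underside while standing up and 104 mm when clicked home, level with the fixed piece of rim beside the hinge. It moves with the lid and the section.
- rim_left (a joint): How far the left (jar's +y side) section of the lid's rim is pressed down, in m: 0 = standing up, 0.006 = clicked home. Takes about 4 to 6 N over the first 2 to 3 mm, then it snaps home by itself and stays; it springs back up if let go sooner.
- rim_left_top (a point): Point in the middle of the upper face of the left rim section, which is an arc about 90 degrees long and 26 mm wide (radius 40 to 66 mm about the lid's axis; this point at radius 53 mm). With the lid down it is 110 mm above the jar's underside while standing up and 104 mm when clicked home, level with the fixed piece of rim beside the hinge. It moves with the lid and the section.
- rim_right (a joint): How far the right (jar's -y side) section of the lid's rim is pressed down, in m: 0 = standing up, 0.006 = clicked home. Takes about 4 to 6 N over the first 2 to 3 mm, then it snaps home by itself and stays; it springs back up if let go sooner.
- rim_right_top (a point): Point in the middle of the upper face of the right rim section, which is an arc about 90 degrees long and 26 mm wide (radius 40 to 66 mm about the lid's axis; this point at radius 53 mm). With the lid down it is 110 mm above the jar's underside while standing up and 104 mm when clicked home, level with the fixed piece of rim beside the hinge. It moves with the lid and the section.
- spacer: Bystander: aluminium bearing spacer, a ring 30 mm across and 30 mm tall, standing near the jar. Origin at its underside.
- socket: Bystander: chrome wrench socket, a tube 26 mm across and 36 mm tall, standing near the jar. Origin at its underside.
- cup: Bystander: orange silicone bushing cup, 38 mm across and 32 mm tall, standing near the jar. Origin at its underside.
- hook: Bystander: white plastic pegboard hook, about 85 mm long and up to 28 mm tall, lying near the jar. Origin at its underside.
- sealed_jar: Bystander: small closed jar, 72 mm across and 85 mm tall, to the left of the work. Origin at its underside.
- driver: Bystander: screwdriver lying to the right of the work.
- tray: Bystander: shallow grey tray 110 x 150 x 30 mm, to the left of the work. Origin at its underside.

How it is judged:
On the way:
1. the lid has been swung down onto the jar (value of joint lid below 0.05 rad), for 0.1 s.
At the end, for the whole second after the job is handed in: The lid lies down (within 0.05 rad of level), all three rim sections are pressed at least 4.5 of their 6 mm, and the jar stands at rest, upright within 0.05 rad on the cabinet top, within 60 mm of where it started (value of joint lid below 0.05 rad and value of joint each of rim_front, rim_left, rim_right above 0.0045 m and angle between jar's own z axis and vertical below 0.05 rad and height (world z) of jar below 0.006 m and distance of jar from where it was at the start of the episode below 0.06 m and linear speed of jar below 0.02 m/s); the robot touches nothing.
It fails at once if the jar is lifted (10 mm) (height (world z) of jar above 0.01 m).
It fails at once if the jar is tipped (0.25 rad) (angle between jar's own z axis and vertical above 0.25 rad).
It fails at once if the jar is shoved more than 60 mm from its place (distance of jar from where it was at the start of the episode above 0.06 m).
It fails at once if a bystander is lifted or moved more than 25 mm (distance of any of spacer, socket, cup, hook, sealed_jar, driver, tray from where it was at the start of the episode above 0.025 m).
It also fails if it takes over 48 s, if anything falls off the work surface, if the arm or the gripper's body presses on something with over 40 N, if the wrist force passes 120 N, or if a joint passes its speed limit or range.

## Robot

A 6-joint arm with a two-finger parallel gripper is mounted at the origin on the work surface. World frame = base frame: x ahead of the robot, y to its left, z up, the work surface at z = 0. Lengths are in m, angles in rad, forces in N, time in s.
With the tool pointing down it reaches from about 0.325 to 0.925 m from the base axis. Payload 3.1 kg.
Tool frame: the origin (TCP) lies midway between the tips of the shut fingers; the grasp point (between the pads) lies 19 mm behind it; z points along the fingers, y is the line along which they close (so a half turn about z gives the same grasp; the last joint's range is limited). The gripper opens to 85 mm and grips with 20 to 120 N. Pads are 22 mm wide; open, the fingers measure 114 mm over their backs; the gripper's body (76 mm by 85 mm) begins 54 mm behind the grasp point. The pads swing forward as they close: fully open they stand 13 mm farther back than shut.
Start: joints at [1.072, 0.217, 1.613, -0, 1.311, -0.112], TCP at [0.236, 0.579, 0.231] pointing down, gripper open.
Joint ranges: [-2.75, 2.75], [-0.78, 2.1], [0.31, 2.55], [-1.13, 4.27], [0.13, 2.63], [-2.58, 2.58]. Speed limits (rad/s): [2.79, 2.79, 3.14, 3.14, 3.14, 3.14].

## Interface

Orientations are given as a 3x3 rotation matrix whose columns are the frame's x, y, z axes.
In Python, from workcell import bot gives the robot as it stands. The module is installed in compiled form; this text tells all that it offers.
- The arm moves only by the tool play_rows, never from a script. Its argument "plan" is a list of rows, each an object of numbers: "x", "y", "z": the shift along the tool's x, y, z in units of 25 mm (1.0 is 25 mm); "wx", "wy", "wz": the turn, a rotation vector about the tool's x, y, z in units of 8 degrees (1.0 is 8 degrees); "gripper": the opening, from -1 (shut) to 1 (fully open), so that 0 is half open. A call has 1 to 5 rows; each row shifts and turns the commanded pose from where the row before left it, along the tool's axes as they then stand; what a row does not reach is not made up. A row lasts 1/8 s, in which the tool goes at most 62.5 mm and 10.7 degrees, less where a joint would pass 70% of its speed; a pose out of reach is approached as far as the arm can. A call is refused whole if a number of a shift passes 1 or a number of a turn 1, either way. A call with a gripper value outside its range is refused whole. The fingers move at their own pace and stop on an object; "squeeze" is the grip in N (left out, the last holds). Time passes only in rows, so rows that do not move let the fingers close. It gives the time, the measured TCP pose, the force, the opening and the grip force at its end, in the units of the state.
- bot.observe(): the state, without advancing time (a new reading comes with each control period).
- bot.capture(name): name is "scene" or "top"; returns (picture, depth): 400x640x3 uint8, blue, green, red; 400x640 float32, m along the optical axis (not along the pixel's ray), 0 where there is no reading.
- bot.calibration(name): a dict with "K" (3x3 intrinsics, pixels), "k1" (the pictures are not rectified: a ray, as slopes to the right and down, at radius r is drawn at 1 + k1 r^2 times it, then the intrinsics apply), "xyz" and "rotation" of the camera in the world. Camera axes: x right, y up, looking along -z (the intrinsics and any distortion apply to the point x, -y, -z); pixel columns grow to the right and rows downward; lengths in m; the calibration is good to about 2 mm. A picture is of the moment at which its call begins. calibration takes no time and is no camera call.
- bot.job_done(): hands the job in; it is judged then, once.
The state is a dict: "time": time; "joint_pos": joint angles; "joint_vel": joint speeds; "tau": joint torques, N m; "eef_pos": TCP position; "orientation": TCP orientation; "contact_force": force on the tool from outside, world axes, zero at the start; "ft_torque": the same for the moment, N m; "gripper_width": finger opening in m; "gripper_force": force on a finger pad.
Only numpy, scipy, OpenCV 4.12 (cv2) and the standard library are available. Lean on these libraries where they do the work, as an engineer would, in place of code of your own. Each camera call takes 0.05 s, during which the arm holds its last target. There are 200 camera calls.

## Working session

There is one attempt and no reset: what is moved stays moved. The work goes in short steps, Python scripts to look and compute and a tool call to move; the robot and the scene stay as the last step left them, time stands still between calls to the robot, and variables do not carry over. Pictures are saved under pics/ and viewed, at most 10 in all, crops included, and the job is handed in when it is done.

Besides the shell and the picture viewer there is one more tool, called as name([rows], argument=value, ...), one row to a line, values as JSON. play_rows: Moves the arm, as the interface text tells. Its arguments: {"type":"object","properties":{"plan":{"type":"array","items":{"type":"object","properties":{"x":{"type":"number"},"y":{"type":"number"},"z":{"type":"number"},"wx":{"type":"number"},"wy":{"type":"number"},"wz":{"type":"number"},"gripper":{"type":"number"}}}},"squeeze":{"type":"number"}},"required":["plan"]}

```bash
mkdir -p pics; cat > h.py <<'E'
import numpy as np,cv2
from workcell import bot
def world(n,u,v,d=None,z=None):
    c=bot.calibration(n);K=np.array(c["K"]);k=c["k1"]
    u=np.atleast_1d(u).astype(float);v=np.atleast_1d(v).astype(float)
    p=cv2.undistortPoints(np.stack([u,v],-1)[:,None],K,np.array([k,0,0,0,0.]))[:,0]
    ray=np.stack([p[:,0],-p[:,1],-np.ones(len(p))],-1)@np.array(c["rotation"]).T
    o=np.array(c["xyz"])
    s=np.asarray(d) if d is not None else (z-o[2])/ray[:,2]
    return o+ray*np.reshape(s,(-1,1))
E
python3 - <<'E'
from h import *
for n in("scene","top"):
    p,d=bot.capture(n);cv2.imwrite(f"pics/{n}0.png",p);np.save(f"{n}0.npy",d);c=bot.calibration(n);print(n,c)
s=bot.observe();print(s["orientation"],s["eef_pos"],s["contact_force"],s["time"])
E
```

```text
scene {'K': array([[471.50971696,   0.        , 327.99123608],
       [  0.        , 471.50971696, 198.98444811],
       [  0.        ,   0.        ,   1.        ]]), 'k1': -0.07672018762212006, 'xyz': array([ 1.36057947, -0.6762125 ,  0.83453442]), 'rotation': array([[ 0.62948985, -0.46061364,  0.62576162],
       [ 0.77673131,  0.35151294, -0.52261566],
       [ 0.02076059,  0.8150299 ,  0.57904686]])}
top {'K': array([[444.29895301,   0.        , 322.01266356],
       [  0.        , 444.29895301, 191.09049413],
       [  0.        ,   0.        ,   1.        ]]), 'k1': -0.09060989977883079, 'xyz': array([ 0.3100771 , -0.00352376,  1.74429418]), 'rotation': array([[-0.00421681,  0.99048969, -0.13752233],
       [-0.99997293, -0.00500579, -0.00539179],
       [-0.00602892,  0.13749587,  0.99048399]])}
[[-9.26103631e-01  3.77267704e-01 -1.06924331e-03]
 [ 3.77269131e-01  9.26101633e-01 -1.94132260e-03]
 [ 2.57829660e-04 -2.20125840e-03 -9.99997544e-01]] [0.23539074 0.57817945 0.23007544] [-0.30531197 -0.28900872  0.47622977] 0.1
```

View pics/scene0.png

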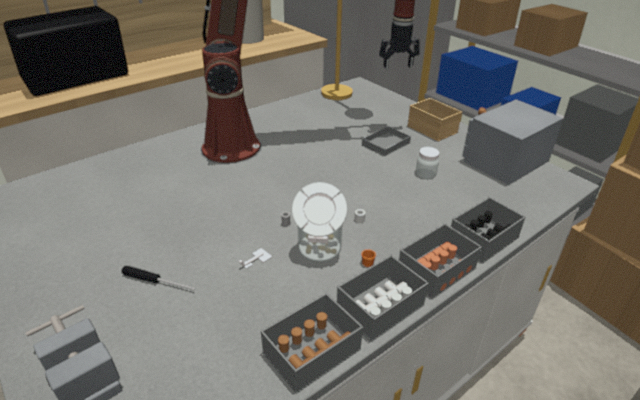

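View pics/top0.png

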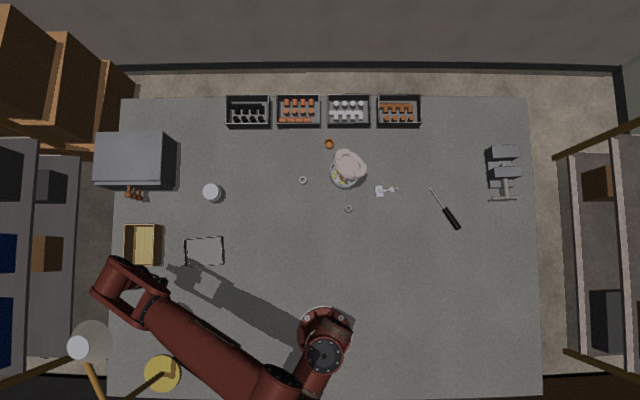

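The scene view shows the open jar with its lid facing the camera at about (320,210), with the socket at (285,219), the spacer at (360,215), the cup at (368,258) and the hook at (255,258) around it. In the top view the jar is at about (348,168). I'll take a closer look and get points from depth.

```bash
python3 - <<'E'
from h import *
s=cv2.imread("pics/scene0.png");t=cv2.imread("pics/top0.png")
a=cv2.resize(s[170:275,270:390],None,fx=4,fy=4,interpolation=cv2.INTER_CUBIC)
b=cv2.resize(t[130:220,310:410],None,fx=4.6,fy=4.667,interpolation=cv2.INTER_CUBIC)
b=cv2.resize(b,(310,420)) if 0 else b
o=np.zeros((420,800,3),np.uint8);o[:,:400]=a[:, 40:440];w=min(400,b.shape[1]);o[:b.shape[0],400:400+w]=b[:420,:w];cv2.imwrite("pics/crop0.png",o)
for n,(u0,u1,v0,v1) in dict(scene=(285,355,175,270),top=(320,380,140,200)).items():
    d=np.load(n+"0.npy");v,u=np.mgrid[v0:v1,u0:u1];P=world(n,u.ravel(),v.ravel(),d[v0:v1,u0:u1].ravel())
    m=(d[v0:v1,u0:u1].ravel()>0)&(P[:,2]>.06);Q=P[m]
    img=(s if n=="scene" else t)[v0:v1,u0:u1].reshape(-1,3)[m]
    # plane RANSAC for lid
    rng=np.random.default_rng(0);best=None
    for _ in range(1000):
        q=Q[rng.choice(len(Q),3,False)];nn=np.cross(q[1]-q[0],q[2]-q[0]);l=np.linalg.norm(nn)
        if l<1e-5: continue
        nn/=l;i=abs((Q-q[0])@nn)<.004
        if best is None or i.sum()>best.sum():best=i
    R=Q[best];c=R.mean(0);nn=np.linalg.svd(R-c)[2][2];nn*=np.sign(nn[2])
    print(n,len(Q),len(R),"c",c,"n",nn,"ang",np.arccos(nn[2]),"min",R.min(0),"max",R.max(0))
E
```

```text
scene 2658 1368 c [ 0.63826436 -0.09878168  0.14821606] n [ 0.51157596 -0.47675396  0.71483963] ang 0.7744015739181341 min [ 0.57980581 -0.15628632  0.09514012] max [ 0.69224188 -0.0407656   0.19569667]
top 801 379 c [ 0.63197611 -0.0944936   0.15296807] n [ 0.49942187 -0.46955612  0.72807613] ang 0.7552851185828099 min [ 0.57530171 -0.15530018  0.10068021] max [ 0.69405601 -0.03897185  0.19577701]
```

View pics/crop0.png

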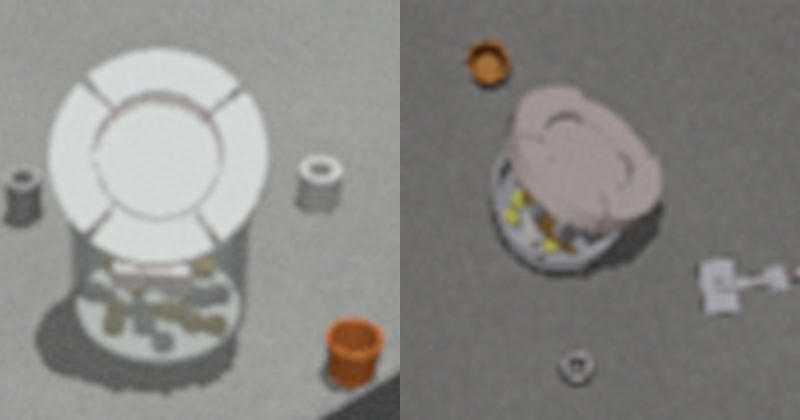

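The crop shows the lid's hinge towards the scene camera. The plane fits give the jar's +x at about (0.73,-0.68), a lid angle of about 0.765 and a jar axis near (0.614,-0.077). Next I'll shut the gripper and travel over the lid's front section.

play_rows([
  {"x":-0.94,"y":-0.74,"z":-0.4,"gripper":-1},
  {"x":-0.94,"y":-0.74,"gripper":-1},
  {"x":-0.94,"y":-0.74,"gripper":-1},
  {"x":-0.94,"y":-0.74,"gripper":-1},
  {"x":-0.94,"y":-0.74,"gripper":-1},
])

```text
schema error: expected keys x, y, z, wx, wy, wz, gripper
```

play_rows([
  {"x":-0.94,"y":-0.74,"gripper":-1},
  {"x":-0.94,"y":-0.74,"gripper":-1},
  {"x":-0.94,"y":-0.74,"gripper":-1},
  {"x":-0.94,"y":-0.74,"gripper":-1},
  {"x":-0.94,"y":-0.74,"gripper":-1},
])

```text
schema error: expected keys x, y, z, wx, wy, wz, gripper
```

play_rows([
  {"x":-0.94,"y":-0.74,"gripper":-1},
  {"x":-0.94,"y":-0.74,"gripper":-1},
  {"x":-0.94,"y":-0.74,"gripper":-1},
  {"x":-0.94,"y":-0.74,"gripper":-1},
  {"x":-0.94,"y":-0.74,"gripper":-1},
])

```text
schema error: expected keys x, y, z, wx, wy, wz, gripper
```

play_rows([
  {"x":-0.94,"y":-0.74,"gripper":-1},
  {"x":-0.94,"y":-0.74,"gripper":-1},
  {"x":-0.94,"y":-0.74,"gripper":-1},
  {"x":-0.94,"y":-0.74,"gripper":-1},
  {"wz":0,"gripper":-1},
])

```text
schema error: expected keys x, y, z, wx, wy, wz, gripper
```

All seven keys are required in every row.

play_rows([
  {"x":-0.94,"y":-0.74,"z":-0.4,"wx":0,"wy":0,"wz":0,"gripper":-1},
  {"x":-0.94,"y":-0.74,"z":0,"wx":0,"wy":0,"wz":0,"gripper":-1},
  {"x":-0.94,"y":-0.74,"z":0,"wx":0,"wy":0,"wz":0,"gripper":-1},
  {"x":-0.94,"y":-0.74,"z":0,"wx":0,"wy":0,"wz":0,"gripper":-1},
  {"x":-0.94,"y":-0.74,"z":0,"wx":0,"wy":0,"wz":0,"gripper":-1},
])

```text
time: 0.72
eef_pos: [0.3098, 0.4477, 0.2407]
orientation: [[-0.926, 0.377, -0.001], [0.377, 0.926, -0.001], [0.0, -0.001, -1.0]]
contact_force: [0.3, -0.6, -0.0]
gripper_width: 0.0001
gripper_force: 0.0
```

play_rows([
  {"x":-0.94,"y":-0.74,"z":0,"wx":0,"wy":0,"wz":0,"gripper":-1},
  {"x":-0.94,"y":-0.74,"z":0,"wx":0,"wy":0,"wz":0,"gripper":-1},
  {"x":-0.94,"y":-0.74,"z":0,"wx":0,"wy":0,"wz":0,"gripper":-1},
  {"x":-0.94,"y":-0.74,"z":0,"wx":0,"wy":0,"wz":0,"gripper":-1},
  {"x":-0.94,"y":-0.74,"z":0,"wx":0,"wy":0,"wz":0,"gripper":-1},
])

```text
time: 1.35
eef_pos: [0.3836, 0.3178, 0.2408]
orientation: [[-0.926, 0.377, -0.001], [0.377, 0.926, -0.001], [0.001, -0.001, -1.0]]
contact_force: [1.1, -0.5, 0.6]
gripper_width: -0.0
gripper_force: 0.0
```

play_rows([
  {"x":-0.94,"y":-0.74,"z":0,"wx":0,"wy":0,"wz":0,"gripper":-1},
  {"x":-0.94,"y":-0.74,"z":0,"wx":0,"wy":0,"wz":0,"gripper":-1},
  {"x":-0.94,"y":-0.74,"z":0,"wx":0,"wy":0,"wz":0,"gripper":-1},
  {"x":-0.94,"y":-0.74,"z":0,"wx":0,"wy":0,"wz":0,"gripper":-1},
  {"x":-0.94,"y":-0.74,"z":0,"wx":0,"wy":0,"wz":0,"gripper":-1},
])

```text
time: 1.98
eef_pos: [0.4575, 0.1879, 0.2408]
orientation: [[-0.926, 0.377, -0.001], [0.377, 0.926, -0.0], [0.001, -0.001, -1.0]]
contact_force: [0.7, -0.2, 0.0]
gripper_width: -0.0001
gripper_force: 0.0
```

play_rows([
  {"x":-0.94,"y":-0.74,"z":0,"wx":0,"wy":0,"wz":0,"gripper":-1},
  {"x":-0.94,"y":-0.74,"z":0,"wx":0,"wy":0,"wz":0,"gripper":-1},
  {"x":-0.94,"y":-0.74,"z":0,"wx":0,"wy":0,"wz":0,"gripper":-1},
  {"x":-0.94,"y":-0.74,"z":0,"wx":0,"wy":0,"wz":0,"gripper":-1},
  {"x":0,"y":0,"z":0,"wx":0,"wy":0,"wz":0,"gripper":-1},
])

```text
time: 2.6
eef_pos: [0.517, 0.0834, 0.2408]
orientation: [[-0.925, 0.38, -0.001], [0.38, 0.925, -0.0], [0.001, -0.001, -1.0]]
contact_force: [-0.1, -0.1, -0.1]
gripper_width: 0.0
gripper_force: 0.0
```

play_rows([
  {"x":-0.95,"y":-0.73,"z":0,"wx":0,"wy":0,"wz":0,"gripper":-1},
  {"x":-0.95,"y":-0.73,"z":0,"wx":0,"wy":0,"wz":0,"gripper":-1},
  {"x":-0.95,"y":-0.73,"z":0,"wx":0,"wy":0,"wz":0,"gripper":-1},
  {"x":-0.95,"y":-0.73,"z":0,"wx":0,"wy":0,"wz":0,"gripper":-1},
  {"x":-0.95,"y":-0.73,"z":0,"wx":0,"wy":0,"wz":0,"gripper":-1},
])

```text
time: 3.22
eef_pos: [0.592, -0.0439, 0.2408]
orientation: [[-0.926, 0.376, -0.001], [0.376, 0.926, 0.001], [0.001, 0.0, -1.0]]
contact_force: [0.1, -0.1, 1.7]
gripper_width: 0.0001
gripper_force: 0.0
```

play_rows([
  {"x":-0.95,"y":-0.73,"z":0,"wx":0,"wy":0,"wz":0,"gripper":-1},
  {"x":0,"y":0,"z":0,"wx":0,"wy":0,"wz":0.85,"gripper":-1},
  {"x":0,"y":0,"z":0,"wx":0,"wy":0,"wz":0.85,"gripper":-1},
  {"x":0,"y":0,"z":0,"wx":0,"wy":0,"wz":0.85,"gripper":-1},
  {"x":0,"y":0,"z":0,"wx":0,"wy":0,"wz":0,"gripper":-1},
])

```text
time: 3.85
eef_pos: [0.6069, -0.0692, 0.2409]
orientation: [[-0.738, 0.675, -0.001], [0.675, 0.738, 0.001], [0.001, -0.0, -1.0]]
contact_force: [-0.8, 0.0, -0.6]
gripper_width: -0.0001
gripper_force: 0.0
```

play_rows([
  {"x":0,"y":0,"z":0.8,"wx":0,"wy":0,"wz":0,"gripper":-1},
  {"x":0,"y":0,"z":0.8,"wx":0,"wy":0,"wz":0,"gripper":-1},
  {"x":0,"y":0,"z":0.3,"wx":0,"wy":0,"wz":0,"gripper":-1},
  {"x":0.1,"y":0,"z":0.2,"wx":0,"wy":0,"wz":0,"gripper":-1},
  {"x":0.2,"y":0,"z":0.2,"wx":0,"wy":0,"wz":0,"gripper":-1},
])

```text
time: 4.47
eef_pos: [0.6022, -0.0654, 0.1838]
orientation: [[-0.736, 0.676, 0.001], [0.676, 0.736, -0.0], [-0.001, 0.0, -1.0]]
contact_force: [0.4, 0.5, -0.2]
gripper_width: -0.0002
gripper_force: 0.2
```

```bash
python3 - <<'E'
from h import *
p,d=bot.capture("scene");cv2.imwrite("pics/s1.png",cv2.resize(p[140:280,240:400],None,fx=4,fy=4,interpolation=cv2.INTER_CUBIC))
E
```

```text
(no output)
```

View pics/s1.png

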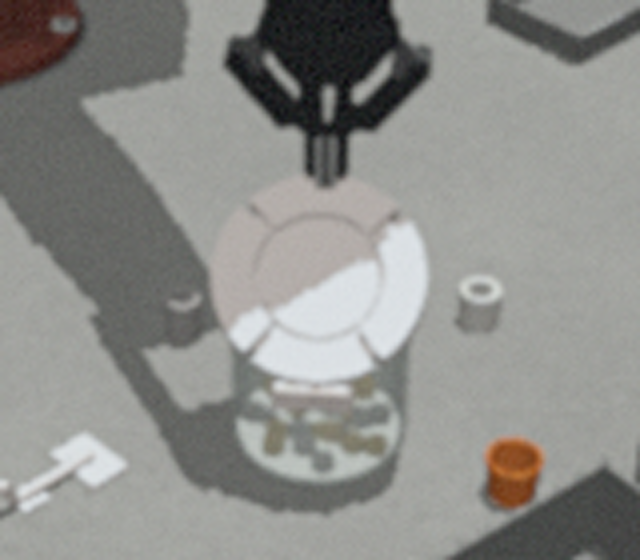

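The finger is centred just above the lid's front section, with the tip at crop (325,185). Now follow the arc down.

play_rows([
  {"x":0.2,"y":0,"z":0.36,"wx":0,"wy":0,"wz":0,"gripper":-1},
  {"x":0.2,"y":0,"z":0.36,"wx":0,"wy":0,"wz":0,"gripper":-1},
  {"x":0.18,"y":0,"z":0.36,"wx":0,"wy":0,"wz":0,"gripper":-1},
])

```text
time: 4.9
eef_pos: [0.5907, -0.055, 0.1561]
orientation: [[-0.737, 0.676, -0.0], [0.676, 0.737, 0.0], [0.0, -0.0, -1.0]]
contact_force: [0.8, 0.0, -0.4]
gripper_width: 0.0001
gripper_force: 0.2
```

play_rows([
  {"x":0.18,"y":0,"z":0.36,"wx":0,"wy":0,"wz":0,"gripper":-1},
  {"x":0.18,"y":0,"z":0.36,"wx":0,"wy":0,"wz":0,"gripper":-1},
  {"x":0.1,"y":0,"z":0.36,"wx":0,"wy":0,"wz":0,"gripper":-1},
])

```text
time: 5.28
eef_pos: [0.5823, -0.0473, 0.1291]
orientation: [[-0.737, 0.676, -0.0], [0.676, 0.737, 0.0], [0.0, -0.0, -1.0]]
contact_force: [-0.0, -0.2, -0.1]
gripper_width: -0.0004
gripper_force: 0.1
```

```bash
python3 - <<'E'
from h import *
p,d=bot.capture("scene");cv2.imwrite("pics/s2.png",cv2.resize(p[140:280,240:400],None,fx=4,fy=4,interpolation=cv2.INTER_CUBIC))
E
```

```text
(no output)
```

View pics/s2.png

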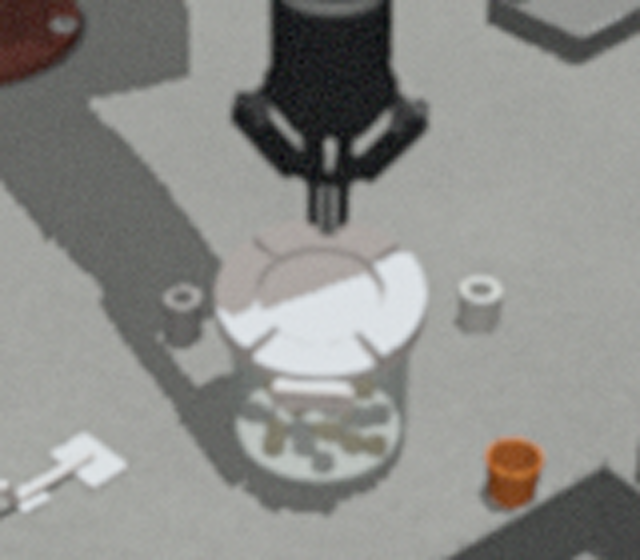

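The lid is swinging down under the fingertip at crop (328,230). Continuing, more gently.

play_rows([
  {"x":0.06,"y":0,"z":0.3,"wx":0,"wy":0,"wz":0,"gripper":-1},
  {"x":0.03,"y":0,"z":0.2,"wx":0,"wy":0,"wz":0,"gripper":-1},
  {"x":0,"y":0,"z":0.1,"wx":0,"wy":0,"wz":0,"gripper":-1},
])

```text
time: 5.7
eef_pos: [0.5809, -0.0461, 0.1144]
orientation: [[-0.737, 0.676, -0.0], [0.676, 0.737, 0.0], [0.0, -0.0, -1.0]]
contact_force: [-0.9, 0.4, 0.4]
gripper_width: 0.0005
gripper_force: 0.1
```

play_rows([
  {"x":0,"y":0,"z":0.06,"wx":0,"wy":0,"wz":0,"gripper":-1},
  {"x":0,"y":0,"z":0.06,"wx":0,"wy":0,"wz":0,"gripper":-1},
])

```text
time: 5.95
eef_pos: [0.5812, -0.0462, 0.112]
orientation: [[-0.737, 0.676, 0.001], [0.676, 0.737, -0.0], [-0.0, 0.0, -1.0]]
contact_force: [0.2, -1.3, -0.1]
gripper_width: 0.0002
gripper_force: 0.1
```

play_rows([
  {"x":0,"y":0,"z":0.06,"wx":0,"wy":0,"wz":0,"gripper":-1},
])

```text
time: 6.08
eef_pos: [0.5812, -0.0461, 0.1104]
orientation: [[-0.736, 0.676, 0.0], [0.676, 0.736, -0.0], [-0.0, 0.0, -1.0]]
contact_force: [0.6, 0.2, 0.7]
gripper_width: -0.0002
gripper_force: 0.1
```

play_rows([
  {"x":0,"y":0,"z":0.06,"wx":0,"wy":0,"wz":0,"gripper":-1},
])

```text
time: 6.2
eef_pos: [0.5812, -0.0461, 0.1095]
orientation: [[-0.737, 0.676, 0.0], [0.676, 0.737, 0.0], [0.0, 0.0, -1.0]]
contact_force: [-1.9, 1.1, 5.5]
gripper_width: -0.0
gripper_force: 2.8
```

play_rows([
  {"x":0,"y":0,"z":0.06,"wx":0,"wy":0,"wz":0,"gripper":-1},
])

```text
time: 6.32
eef_pos: [0.5812, -0.0461, 0.1082]
orientation: [[-0.737, 0.676, 0.0], [0.676, 0.737, 0.0], [-0.0, 0.0, -1.0]]
contact_force: [-1.0, 0.0, 3.0]
gripper_width: 0.0004
gripper_force: 1.6
```

play_rows([
  {"x":0,"y":0,"z":0.04,"wx":0,"wy":0,"wz":0,"gripper":-1},
])

```text
time: 6.45
eef_pos: [0.5811, -0.0461, 0.1063]
orientation: [[-0.737, 0.676, 0.001], [0.676, 0.737, -0.0], [-0.001, 0.0, -1.0]]
contact_force: [0.4, 0.5, -0.4]
gripper_width: -0.0001
gripper_force: 0.0
```

play_rows([
  {"x":0,"y":0,"z":0.04,"wx":0,"wy":0,"wz":0,"gripper":-1},
])

```text
time: 6.58
eef_pos: [0.5809, -0.0461, 0.1049]
orientation: [[-0.737, 0.676, -0.0], [0.676, 0.737, -0.0], [-0.0, -0.0, -1.0]]
contact_force: [-0.1, 0.2, -0.7]
gripper_width: 0.0002
gripper_force: 0.0
```

The front section took 5.5 N and then snapped free. I'll bottom it out gently, raise clear and re-measure the closed lid.

play_rows([
  {"x":0,"y":0,"z":0.04,"wx":0,"wy":0,"wz":0,"gripper":-1},
  {"x":0,"y":0,"z":0,"wx":0,"wy":0,"wz":0,"gripper":-1},
])

```text
time: 6.82
eef_pos: [0.5808, -0.0461, 0.1039]
orientation: [[-0.737, 0.676, -0.001], [0.676, 0.737, 0.0], [0.0, -0.0, -1.0]]
contact_force: [-0.5, -0.6, 0.5]
gripper_width: 0.0002
gripper_force: 0.0
```

play_rows([
  {"x":0,"y":0,"z":-0.6,"wx":0,"wy":0,"wz":0,"gripper":-1},
  {"x":1,"y":0,"z":-1,"wx":0,"wy":0,"wz":0,"gripper":-1},
  {"x":1,"y":0,"z":-0.4,"wx":0,"wy":0,"wz":0,"gripper":-1},
  {"x":1,"y":0,"z":0,"wx":0,"wy":0,"wz":0,"gripper":-1},
  {"x":1,"y":0,"z":0,"wx":0,"wy":0,"wz":0,"gripper":-1},
])

```text
time: 7.45
eef_pos: [0.5076, 0.022, 0.1561]
orientation: [[-0.736, 0.676, 0.003], [0.676, 0.736, -0.0], [-0.002, 0.002, -1.0]]
contact_force: [1.6, -0.3, 0.6]
gripper_width: 0.0002
gripper_force: 0.0
```

```bash
python3 - <<'E'
from h import *
p,d=bot.capture("scene");t,e=bot.capture("top")
cv2.imwrite("pics/s3.png",np.hstack([cv2.resize(p[160:280,260:380],(400,400),interpolation=cv2.INTER_CUBIC),cv2.resize(t[120:220,300:400],(400,400),interpolation=cv2.INTER_CUBIC)]))
for n,d,(u0,u1,v0,v1) in (("scene",d,(280,360,195,270)),("top",e,(315,385,130,210))):
    v,u=np.mgrid[v0:v1,u0:u1];P=world(n,u.ravel(),v.ravel(),d[v0:v1,u0:u1].ravel());m=(d[v0:v1,u0:u1].ravel()>0)&(P[:,2]>.09)&(P[:,2]<.125)&(np.hypot(P[:,0]-.614,P[:,1]+.077)<.085)
    Q=P[m].astype(np.float32);(c,r)=cv2.minEnclosingCircle(Q[:,:2].copy());A=np.c_[Q[:,:2]-Q[:,:2].mean(0),np.ones(len(Q))];co=np.linalg.lstsq(A,Q[:,2],rcond=None)[0]
    print(n,len(Q),c,r,Q.mean(0),"slope",co)
    f=np.array([-.737,.676]);l=np.array([-f[1],f[0]])
    # jar left (+y): +x=-f -> y=rot90(+x)
    X=-f;Y=np.array([-X[1],X[0]])
    for nm,o in(("front",f),("left",Y),("right",-Y),("hinge",X),("mid",0*f)):
        q=np.array(c)+.053*o;k=np.hypot(*(Q[:,:2]-q).T)<.011;print(nm,q.round(4),k.sum(),np.median(Q[k,2]).round(4))
E
```

```text
scene 1520 (0.6193621754646301, -0.08829954266548157) 0.07298734784126282 [ 0.6269648  -0.08941188  0.10615911] slope [-0.01798386  0.01852847  0.10615912]
front [ 0.5803 -0.0525] 40 0.1059
left [ 0.6552 -0.0492] 35 0.1115
right [ 0.5835 -0.1274] 29 0.1122
hinge [ 0.6584 -0.1241] 48 0.1053
mid [ 0.6194 -0.0883] 39 0.104
top 897 (0.6203303933143616, -0.08470642566680908) 0.06972279399633408 [ 0.6198868  -0.08532216  0.10490809] slope [-0.00118815 -0.00203167  0.10490801]
front [ 0.5813 -0.0489] 12 0.1029
left [ 0.6562 -0.0456] 28 0.1098
right [ 0.5845 -0.1238] 27 0.1105
hinge [ 0.6594 -0.1205] 24 0.104
mid [ 0.6203 -0.0847] 27 0.1026
```

View pics/s3.png

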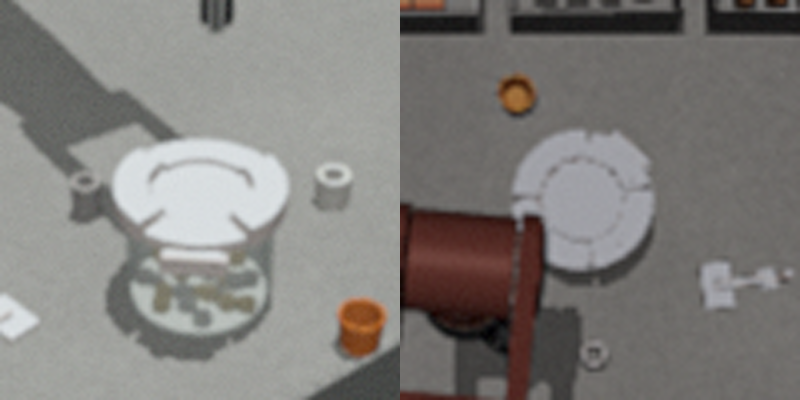

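The lid lies level with its front section at 0.103. The left (0.656,-0.046) and right (0.5845,-0.1245) sections still stand at 0.110, and the lid centre is at (0.620,-0.085). Left is next.

play_rows([
  {"x":-0.89,"y":0.29,"z":0,"wx":0,"wy":0,"wz":0,"gripper":-1},
  {"x":-0.89,"y":0.29,"z":0,"wx":0,"wy":0,"wz":0,"gripper":-1},
  {"x":-0.89,"y":0.29,"z":0,"wx":0,"wy":0,"wz":0,"gripper":-1},
  {"x":-0.89,"y":0.29,"z":0,"wx":0,"wy":0,"wz":0,"gripper":-1},
  {"x":-0.89,"y":0.29,"z":0,"wx":0,"wy":0,"wz":0,"gripper":-1},
])

```text
time: 8.18
eef_pos: [0.6156, -0.0282, 0.1553]
orientation: [[-0.736, 0.677, 0.002], [0.677, 0.736, -0.001], [-0.002, 0.001, -1.0]]
contact_force: [0.1, 0.4, 0.9]
gripper_width: 0.0001
gripper_force: 0.0
```

play_rows([
  {"x":-0.89,"y":0.29,"z":0,"wx":0,"wy":0,"wz":0,"gripper":-1},
  {"x":-0.89,"y":0.29,"z":0.2,"wx":0,"wy":0,"wz":0,"gripper":-1},
  {"x":0,"y":0,"z":0.7,"wx":0,"wy":0,"wz":0,"gripper":-1},
  {"x":0,"y":0,"z":0.6,"wx":0,"wy":0,"wz":0,"gripper":-1},
  {"x":0,"y":0,"z":0.1,"wx":0,"wy":0,"wz":0,"gripper":-1},
])

```text
time: 8.8
eef_pos: [0.6537, -0.0457, 0.1113]
orientation: [[-0.737, 0.676, -0.006], [0.676, 0.737, 0.001], [0.005, -0.003, -1.0]]
contact_force: [0.1, 0.5, -0.0]
gripper_width: 0.0002
gripper_force: 0.0
```

play_rows([
  {"x":0,"y":0,"z":0.05,"wx":0,"wy":0,"wz":0,"gripper":-1},
])

```text
time: 8.93
eef_pos: [0.6556, -0.046, 0.1125]
orientation: [[-0.737, 0.676, -0.001], [0.676, 0.737, 0.0], [0.001, -0.001, -1.0]]
contact_force: [1.4, 0.0, 0.2]
gripper_width: 0.0
gripper_force: 0.0
```

play_rows([
  {"x":0,"y":0,"z":0.05,"wx":0,"wy":0,"wz":0,"gripper":-1},
])

```text
time: 9.05
eef_pos: [0.6567, -0.0463, 0.1125]
orientation: [[-0.737, 0.676, 0.001], [0.676, 0.737, -0.0], [-0.001, 0.001, -1.0]]
contact_force: [0.2, -0.2, 0.2]
gripper_width: 0.0005
gripper_force: 0.0
```

play_rows([
  {"x":0,"y":0,"z":0.05,"wx":0,"wy":0,"wz":0,"gripper":-1},
])

```text
time: 9.18
eef_pos: [0.6568, -0.0464, 0.1113]
orientation: [[-0.737, 0.676, 0.001], [0.676, 0.737, -0.0], [-0.001, 0.001, -1.0]]
contact_force: [0.7, -0.1, 0.4]
gripper_width: 0.0
gripper_force: 0.0
```

play_rows([
  {"x":0,"y":0,"z":0.05,"wx":0,"wy":0,"wz":0,"gripper":-1},
])

```text
time: 9.3
eef_pos: [0.6568, -0.0464, 0.1099]
orientation: [[-0.737, 0.676, 0.001], [0.676, 0.737, -0.0], [-0.001, 0.001, -1.0]]
contact_force: [-0.8, 0.4, 3.7]
gripper_width: 0.0002
gripper_force: 2.3
```

play_rows([
  {"x":0,"y":0,"z":0.05,"wx":0,"wy":0,"wz":0,"gripper":-1},
])

```text
time: 9.43
eef_pos: [0.6569, -0.0464, 0.1095]
orientation: [[-0.737, 0.676, 0.001], [0.676, 0.737, 0.0], [-0.001, 0.001, -1.0]]
contact_force: [-1.7, 0.6, 5.5]
gripper_width: 0.0004
gripper_force: 2.7
```

play_rows([
  {"x":0,"y":0,"z":0.05,"wx":0,"wy":0,"wz":0,"gripper":-1},
])

```text
time: 9.55
eef_pos: [0.6568, -0.0464, 0.1079]
orientation: [[-0.737, 0.676, 0.001], [0.676, 0.737, -0.0], [-0.001, 0.001, -1.0]]
contact_force: [-1.4, 0.4, 2.1]
gripper_width: 0.0002
gripper_force: 1.2
```

play_rows([
  {"x":0,"y":0,"z":0.05,"wx":0,"wy":0,"wz":0,"gripper":-1},
])

```text
time: 9.68
eef_pos: [0.6566, -0.0465, 0.1055]
orientation: [[-0.737, 0.676, 0.001], [0.676, 0.737, -0.0], [-0.001, 0.0, -1.0]]
contact_force: [0.0, -0.5, 0.3]
gripper_width: -0.0001
gripper_force: 0.0
```

play_rows([
  {"x":0,"y":0,"z":0.05,"wx":0,"wy":0,"wz":0,"gripper":-1},
])

```text
time: 9.8
eef_pos: [0.6561, -0.0465, 0.1036]
orientation: [[-0.737, 0.676, -0.001], [0.676, 0.737, -0.0], [0.0, -0.0, -1.0]]
contact_force: [0.3, -0.5, 2.2]
gripper_width: -0.0002
gripper_force: 1.3
```

Left snapped home. Now across to the right section.

play_rows([
  {"x":0,"y":0,"z":-1,"wx":0,"wy":0,"wz":0,"gripper":-1},
  {"x":0,"y":-0.85,"z":0,"wx":0,"wy":0,"wz":0,"gripper":-1},
  {"x":0,"y":-0.85,"z":0,"wx":0,"wy":0,"wz":0,"gripper":-1},
  {"x":0,"y":-0.85,"z":0,"wx":0,"wy":0,"wz":0,"gripper":-1},
  {"x":0,"y":-0.85,"z":0,"wx":0,"wy":0,"wz":0,"gripper":-1},
])

```text
time: 10.42
eef_pos: [0.5969, -0.1104, 0.1284]
orientation: [[-0.736, 0.677, -0.002], [0.677, 0.736, 0.0], [0.001, -0.001, -1.0]]
contact_force: [-0.2, -0.6, -0.7]
gripper_width: 0.0001
gripper_force: 0.0
```

play_rows([
  {"x":0,"y":-0.85,"z":0,"wx":0,"wy":0,"wz":0,"gripper":-1},
  {"x":0,"y":0,"z":0.4,"wx":0,"wy":0,"wz":0,"gripper":-1},
  {"x":0,"y":0,"z":0.2,"wx":0,"wy":0,"wz":0,"gripper":-1},
  {"x":0,"y":0,"z":0.05,"wx":0,"wy":0,"wz":0,"gripper":-1},
])

```text
time: 10.92
eef_pos: [0.5843, -0.124, 0.1121]
orientation: [[-0.737, 0.676, -0.001], [0.676, 0.737, 0.001], [0.001, -0.0, -1.0]]
contact_force: [-0.1, -0.8, 0.5]
gripper_width: 0.0002
gripper_force: 0.0
```

play_rows([
  {"x":0,"y":0,"z":0.05,"wx":0,"wy":0,"wz":0,"gripper":-1},
])

```text
time: 11.05
eef_pos: [0.5849, -0.1242, 0.1116]
orientation: [[-0.737, 0.676, 0.0], [0.676, 0.737, 0.0], [-0.0, 0.0, -1.0]]
contact_force: [-0.3, -0.4, 0.0]
gripper_width: 0.0001
gripper_force: 0.0
```

play_rows([
  {"x":0,"y":0,"z":0.05,"wx":0,"wy":0,"wz":0,"gripper":-1},
  {"x":0,"y":0,"z":0.05,"wx":0,"wy":0,"wz":0,"gripper":-1},
])

```text
time: 11.3
eef_pos: [0.5849, -0.1245, 0.1098]
orientation: [[-0.737, 0.676, 0.0], [0.676, 0.737, -0.0], [-0.0, 0.0, -1.0]]
contact_force: [-1.5, 1.5, 4.8]
gripper_width: -0.0001
gripper_force: 2.6
```

play_rows([
  {"x":0,"y":0,"z":0.05,"wx":0,"wy":0,"wz":0,"gripper":-1},
])

```text
time: 11.42
eef_pos: [0.5849, -0.1246, 0.1092]
orientation: [[-0.737, 0.676, 0.0], [0.676, 0.737, 0.0], [-0.0, 0.0, -1.0]]
contact_force: [-2.5, -0.2, 5.4]
gripper_width: 0.0002
gripper_force: 2.4
```

play_rows([
  {"x":0,"y":0,"z":0.05,"wx":0,"wy":0,"wz":0,"gripper":-1},
])

```text
time: 11.55
eef_pos: [0.5849, -0.1246, 0.1076]
orientation: [[-0.737, 0.676, 0.001], [0.676, 0.737, 0.0], [-0.0, 0.001, -1.0]]
contact_force: [-0.4, 0.6, 2.2]
gripper_width: -0.0001
gripper_force: 0.9
```

play_rows([
  {"x":0,"y":0,"z":0.05,"wx":0,"wy":0,"wz":0,"gripper":-1},
])

```text
time: 11.68
eef_pos: [0.5846, -0.1248, 0.1054]
orientation: [[-0.737, 0.676, 0.001], [0.676, 0.737, -0.0], [-0.001, 0.0, -1.0]]
contact_force: [0.1, 0.5, -0.4]
gripper_width: 0.0005
gripper_force: 0.0
```

play_rows([
  {"x":0,"y":0,"z":0.05,"wx":0,"wy":0,"wz":0,"gripper":-1},
])

```text
time: 11.8
eef_pos: [0.5843, -0.1247, 0.1038]
orientation: [[-0.737, 0.676, -0.0], [0.676, 0.737, -0.0], [0.0, -0.0, -1.0]]
contact_force: [-0.8, -0.1, 0.1]
gripper_width: 0.0005
gripper_force: 0.0
```

Snapped. I'll retreat up and towards the robot's side, then check.

play_rows([
  {"x":0,"y":0,"z":-1,"wx":0,"wy":0,"wz":0,"gripper":-1},
  {"x":1,"y":0,"z":-1,"wx":0,"wy":0,"wz":0,"gripper":-1},
  {"x":1,"y":0,"z":-0.5,"wx":0,"wy":0,"wz":0,"gripper":-1},
  {"x":1,"y":0,"z":0,"wx":0,"wy":0,"wz":0,"gripper":-1},
  {"x":1,"y":0,"z":0,"wx":0,"wy":0,"wz":0,"gripper":-1},
])

```text
time: 12.42
eef_pos: [0.5104, -0.0567, 0.1668]
orientation: [[-0.736, 0.677, 0.001], [0.677, 0.736, -0.0], [-0.0, 0.0, -1.0]]
contact_force: [0.5, 1.0, -0.3]
gripper_width: 0.0
gripper_force: 0.0
```

play_rows([
  {"x":1,"y":0,"z":0,"wx":0,"wy":0,"wz":0,"gripper":-1},
  {"x":0,"y":0,"z":0,"wx":0,"wy":0,"wz":0,"gripper":-1},
  {"x":0,"y":0,"z":0,"wx":0,"wy":0,"wz":0,"gripper":-1},
])

```text
time: 12.8
eef_pos: [0.4931, -0.0406, 0.1669]
orientation: [[-0.737, 0.676, 0.001], [0.676, 0.737, -0.001], [-0.001, 0.0, -1.0]]
contact_force: [0.6, -0.8, 0.6]
gripper_width: 0.0003
gripper_force: 0.0
```

```bash
python3 - <<'E'
from h import *
p,d=bot.capture("scene");t,e=bot.capture("top")
cv2.imwrite("pics/s4.png",np.hstack([cv2.resize(p[160:280,260:380],(400,400),interpolation=cv2.INTER_CUBIC),cv2.resize(t[120:220,300:400],(400,400),interpolation=cv2.INTER_CUBIC)]))
for n,d in (("scene",d),("top",e)):
    v,u=np.mgrid[130:275,280:385];D=d[v,u].ravel();P=world(n,u.ravel(),v.ravel(),D);Q=P[(D>0)&(P[:,2]>.09)&(P[:,2]<.125)]
    for nm,q in dict(front=(.581,-.049),left=(.656,-.046),right=(.5845,-.124),hinge=(.659,-.1205),mid=(.620,-.085)).items():
        k=np.hypot(*(Q[:,:2]-q).T)<.011;print(n,nm,k.sum(),np.median(Q[k,2]).round(4))
E
```

```text
scene front 35 0.1055
scene left 37 0.1058
scene right 39 0.1058
scene hinge 45 0.1057
scene mid 37 0.104
top front 0 nan
top left 27 0.104
top right 18 0.1033
top hinge 28 0.1039
top mid 25 0.1024
  return _methods._mean(a, axis=axis, dtype=dtype,
  ret = ret.dtype.type(ret / rcount)
```

View pics/s4.png

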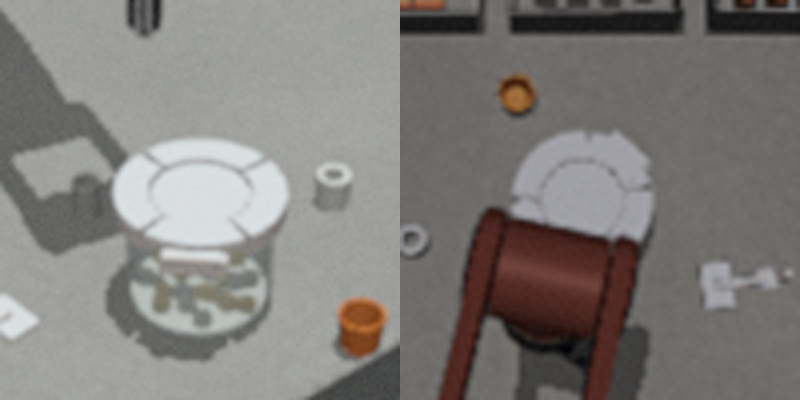

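The lid is level, with its centre at crop (200,195). All three sections are flush with the hinge piece, the bystanders I can see haven't moved, and the arm is clear. Handing in.

```bash
python3 -c "
from workcell import bot
print(bot.job_done())"
```

```text
the job is handed in; nothing more can be done
None
```

The jar is closed and the job is handed in: the lid lies level, all three rim sections clicked down flush with the hinge piece, and the arm is clear; the hand-in call gave no verdict.

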